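Clamp a paint tin for opening: free the cam lever, close the jaw, lock it

ROBOT

A 7-joint arm with a two-finger parallel gripper is mounted at the origin on the work surface. World frame = base frame: x ahead of the robot, y to its left, z up, the work surface at z = 0. Lengths are in m, angles in rad, forces in N, time in s.
With the tool pointing down it reaches from about 0.425 to 0.95 m from the base axis. Payload 4.7 kg.
Tool frame: the origin (TCP) lies between the finger pads; the fingertips stand 25 mm ahead of it and the grasp point (between the pads) lies 6 mm ahead of it; z points along the fingers, y is the line along which they close (so a half turn about z gives the same grasp; the last joint's range is limited). The gripper opens to 85 mm and grips with 20 to 120 N. Pads are 22 mm wide; open, the fingers measure 114 mm over their backs; the gripper's body (76 mm by 85 mm) begins 54 mm behind the grasp point. The pads swing forward as they close: fully open they stand 13 mm farther back than shut.
Start: joints at [-0.029, 0.469, -0.049, 1.532, 0.024, 1.141, -0.082], TCP at [0.675, 0, 0.256] pointing down, gripper open.
Joint ranges: [-2.59, 2.59], [-0.33, 1.99], [-1.39, 1.29], [0.1, 2.45], [-1.04, 4.18], [0.21, 1.99], [-2.66, 2.66]. Speed limits (rad/s): [2.57, 2.57, 3.14, 3.14, 3.14, 3.14, 3.14].

INTERFACE

Orientations are given as a 3x3 rotation matrix whose columns are the frame's x, y, z axes.
In Python, from rig import * gives the robot as it stands. Calls block until the motion is done:
- movep(position, orientation): joint-space move of the TCP to a pose.
- move_l(position, attitude=None, feed=0.15, until_force=None): straight line of the TCP; attitude=None keeps the orientation; feed is the mean speed in m/s. With until_force (N) it stops when the force on the tool has changed by that much, and returns True; else False.
- move_joints(angles): joint-space move.
- command_gripper(opening, newtons=None): finger opening in m; newtons is the grip in N (None keeps the last); returns when the fingers have stopped.
- sleep(seconds).
- inverse_kinematics(position, orientation): joint angles nearest the present ones, or None.
- sense(): the state.
- camera(name): name is "scene" or "side" or "wrist"; returns (picture, depth): 384x512x3 uint8, red, green, blue; 384x512 float32, m along the optical axis (not along the pixel's ray), 0 where there is no reading.
- camera_params(name): a dict with "K" (3x3 intrinsics, pixels), "dist" ([k1, k2, p1, p2, k3] as OpenCV has them; the pictures are not rectified), "position" and "rotation" of the camera in the world; the wrist camera has in their place "tool_from_camera" (4x4, takes a point from camera to tool coordinates, whose origin is the TCP and whose axes are the flange's). Camera axes: x right, y down, z forward; pixel columns grow to the right and rows downward; lengths in m; the calibration is good to about 2 mm. A picture is of the moment at which its call begins: read the wrist's pose just before it. camera_params takes no time and is no camera call.
A pose or a line that the arm cannot do raises Unreachable and nothing moves.
- finish_job(): hands the job in; it is judged then, once.
The state is a dict: "time_s": time; "joint_pos": joint angles; "qd": joint speeds; "joint_efforts": joint torques, N m; "position": TCP position; "tcp_rot": TCP orientation; "wrist_force": force on the tool from outside, world axes, zero at the start; "ft_torque": the same for the moment, N m; "finger_gap": finger opening in m; "gripper_force": force on a finger pad.
Only numpy, scipy, OpenCV 4.12 (cv2) and the standard library are available. Lean on these libraries where they do the work, as an engineer would, in place of code of your own. Each camera call takes 0.05 s, during which the arm holds its last target. There are 200 camera calls.

TASK

Clamp the green paint tin that stands in the bench clamp so its lid can be pried off: flip the orange cam lever right over to the far side to free the blue sliding jaw, slide the jaw up until the tin is snug between it and the fixed jaw (firmly home, but not so hard that the tin dents), then flip the lever all the way back to lock it. Keep the tin standing, and leave the other things on the bench and in the basin where they are.

Things in the scene. Friction and masses are not known exactly. Their poses are not given: they have to be found in the camera images.
- clamp: Bench clamp, fixed: dark steel base plate 110 (x) by 340 (y: -185 to +155) by 12 mm high. Origin on the work surface, on the centre line. +y: the way the sliding jaw closes; -x: the side nearer the robot. Blue fixed jaw, 90 mm wide, 66 mm high, rubber face at y = +120 mm. Steel rail on the centre line, 24 mm wide, top 22 mm above the surface, y = -182 to +12 mm.
- tin: Closed round paint tin with a green band, 70 mm diameter, 78 mm high, 0.3 to 0.6 kg, loose, standing on the clamp's base plate between the jaws, not yet touching the sliding jaw. Origin at the centre of its underside, z up.
- seat (a point): Point on top of the clamp's base plate where the centre of the tin's underside lies when the tin is against the fixed jaw on the clamp's centre line (a few mm to either side along x is just as good). Axes as the clamp's.
- jaw_face (a point): Centre of the rubber face (80 mm wide, 4 to 50 mm above the base plate) of the blue sliding jaw, the face that meets the tin; 39 mm above the work surface. Axes as the clamp's.
- jaw_back (a point): Centre of the back face of the sliding jaw's carriage, 85 mm behind the rubber face (towards the clamp's -y), 45 mm above the work surface: an upright blue plate 64 mm wide (x), 12 mm thick, reaching from 24 to 66 mm above the surface, that can be pushed from behind. The rest of the carriage is at most 64 mm high.
- jaw (a joint): Travel of the sliding jaw along the clamp's +y in m; grows as the jaw closes. 0.090 is the tin held snug between both jaws; it starts between 0 and 0.045. Sliding it takes about 5 N when free; the locked cam holds it against about 40 N.
- lever_pivot (a point): Pivot of the cam lever on the sliding jaw, 50 mm behind its rubber face, on the clamp's centre line, 38 mm above the work surface. The pivot axis is the clamp's y.
- lever_ball (a point): Centre of the orange ball (24 mm diameter) at the end of the cam lever, a round orange bar 12 mm thick; 100 mm from the pivot. Locked, the lever leans to the clamp's -x (towards the robot), 42 degrees above level, the ball 105 mm above the work surface; freed, it leans to +x at the same slope.
- lever (a joint): Cam lever angle in rad: 0 locked (leaning to the clamp's -x), about 0.84 upright, 1.68 fully over to +x (free). The cam grips the rail below about 0.8; the lever stays where it is left. Turning it takes up to about 0.7 N m while the cam grips (7 N square to the lever at the ball), little beyond.
- basin: Speckled white enamel basin with a blue rim, 330 mm across and 70 mm high, to the right of the clamp; fixed. Origin at the centre of its underside.
- tin_tall: Bystander: closed tin with a yellow band, 72 mm diameter, 95 mm high, standing in the basin. Origin under its centre.
- tin_flat: Bystander: closed tin with a white band, 84 mm diameter, 55 mm high, standing in the basin. Origin under its centre.
- dispenser: Bystander: white push dispenser bottle with a blue band, 48 mm diameter, 130 mm high, standing beyond the clamp on the far side. Origin under its centre.
- shield: Bystander: red plastic paint shield (edge guide), 240 mm long (its y), 75 mm wide, flat on the surface beyond the clamp, with a red bow handle 37 mm high. Origin under its centre.
- pliers: Bystander: chrome pliers 185 mm long (its x), 12 mm thick, lying to the left of the clamp. Origin under about their middle.
- spoon_rest: Bystander: wooden spoon rest, round dish 90 mm across with a flat handle 75 mm long towards its -x, 14 mm high, on the left of the bench. Origin under the dish.
Mind the look-alikes: they are no part of the job. Leave any black look-alike of the tin alone.

How it is judged:
By the outcome, as a careful person would: the job done as asked, in the order asked, and still so for the second after the job is handed in, with the robot touching nothing.
It also fails if it takes over 72 s, if anything falls off the work surface, if the arm or the gripper's body presses on something with over 40 N, if the wrist force passes 120 N, or if a joint passes its speed limit or range.

## Working session

There is one attempt and no reset: what is moved stays moved. The work goes in short steps, each a Python script; the robot and the scene stay as the last script left them, time stands still between calls to the robot, and variables do not carry over. Pictures are saved under pics/ and viewed, at most 10 in all, crops included, and the job is handed in when it is done.

```bash
mkdir -p pics; cat > h.py <<'E'
from rig import *
import numpy as np, cv2
def shot(name, out=None):
    s=sense(); im,d=camera(name); p=camera_params(name)
    if "position" in p: R,t=np.array(p["rotation"]),np.array(p["position"])
    else:
        T=np.array(p["tool_from_camera"]); Rt=np.array(s["tcp_rot"])
        R=Rt@T[:3,:3]; t=Rt@T[:3,3]+np.array(s["position"])
    if out: cv2.imwrite("pics/"+out,im[:,:,::-1])
    return im,d,np.array(p["K"]),np.array(p["dist"]),R,t
def ray(uv,K,D,R):
    n=cv2.undistortPoints(np.array(uv,float).reshape(-1,1,2),K,D).reshape(-1,2)
    return np.c_[n,np.ones(len(n))]@R.T
def onplane(uv,z,K,D,R,t):
    r=ray(uv,K,D,R); return t+r*((z-t[2])/r[:,2])[:,None]
def cloud(im,d,K,D,R,t):
    v,u=np.mgrid[:d.shape[0],:d.shape[1]]
    r=ray(np.c_[u.ravel(),v.ravel()],K,D,R)
    return (t+r*d.ravel()[:,None]).reshape(*d.shape,3)
def hsv(im,h0,h1,s=110,v=60): 
    return cv2.inRange(cv2.cvtColor(im,cv2.COLOR_RGB2HSV),(h0,s,v),(h1,255,255))
E
python3 - <<'E'
from h import *
a=[]
for n in("scene","side"):
    S=shot(n,n+".png"); im,d=S[0],S[1]; P=cloud(*S)
    print(n,S[5].round(3),S[4][:,2].round(2))
    for c,(h0,h1) in dict(orange=(6,20),green=(40,85),blue=(95,125)).items():
        m=hsv(im,h0,h1); k,l,st,ce=cv2.connectedComponentsWithStats(m)
        for i in range(1,k):
            if st[i,4]>40:
                q=P[(l==i)&(d>0)]
                print(c,st[i],ce[i].round(),np.percentile(q,[3,50,97],axis=0).round(3).tolist() if len(q) else None)
E
```

```text
scene [ 1.579 -0.209  1.445] [-0.59  0.11 -0.8 ]
orange [  3   0  21  11 161] [13.  4.] [[-0.99, -1.111, 0.179], [-0.675, -1.047, 0.323], [-0.657, -1.017, 0.354]]
orange [319   0  34  37 839] [335.  16.] [[-1.035, 0.768, -0.189], [-0.825, 0.808, -0.075], [-0.801, 0.894, 0.007]]
orange [356   0  26  26 488] [369.  12.] [[-1.052, 0.96, -0.245], [-0.905, 1.141, -0.111], [-0.803, 1.157, 0.003]]
orange [  370     0   142   230 18600] [456.  91.] [[-0.745, 1.139, -0.639], [0.1, 1.266, -0.254], [0.515, 1.969, 0.219]]
orange [353  40  20  23 326] [362.  50.] [[-1.143, 1.134, -0.637], [-1.003, 1.145, -0.504], [-0.89, 1.156, -0.369]]
orange [355 143  28  24 311] [370. 156.] [[0.369, 0.503, 0.001], [0.459, 0.536, 0.008], [0.513, 0.582, 0.016]]
blue [   24     0   184   124 14755] [121.  46.] [[-0.741, -0.979, -0.361], [-0.727, -0.601, -0.002], [-0.712, -0.14, 0.272]]
blue [ 99 173  83  58 227] [138. 208.] [[0.385, -0.668, 0.066], [0.577, -0.541, 0.073], [0.662, -0.338, 0.079]]
blue [313 178  10  23  90] [317. 188.] [[0.568, 0.222, 0.029], [0.616, 0.23, 0.063], [0.651, 0.246, 0.071]]
blue [355 1
[... 546 characters left out ...]
 0.541, 0.009], [0.509, 0.589, 0.016]]
blue [499   0  13  16 161] [506.   8.] [[-0.084, -1.482, 0.19], [-0.055, -1.471, 0.221], [-0.034, -1.461, 0.262]]
blue [219 178  11   7  50] [224. 181.] [[0.741, -0.037, 0.025], [0.751, -0.019, 0.039], [0.771, -0.012, 0.051]]
blue [242 193  28  25 296] [257. 206.] [[0.561, 0.003, 0.02], [0.592, 0.038, 0.056], [0.622, 0.081, 0.068]]
blue [214 240  26  22 309] [227. 250.] [[0.563, 0.229, 0.021], [0.599, 0.241, 0.054], [0.643, 0.256, 0.069]]
blue [  84  243   85  118 2649] [125. 305.] [[0.748, 0.369, 0.025], [0.751, 0.557, 0.113], [0.764, 0.684, 0.15]]
blue [130 295  19  26  64] [140. 308.] [[0.749, 0.474, 0.0], [0.751, 0.512, 0.025], [0.76, 0.557, 0.032]]
```

View pics/scene.png

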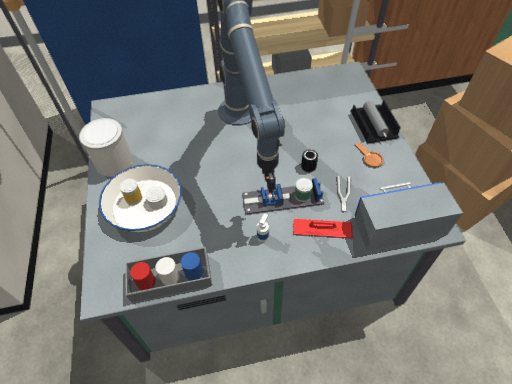

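View pics/side.png

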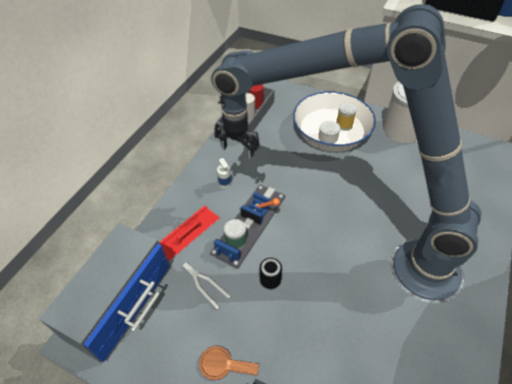

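The scene view shows the clamp at pixels 245–325, 180–212, with the green tin at (304,187), the black look-alike at (310,160), the dispenser at (263,228) and the pliers at (344,193). The side view shows the orange lever at (270,203) leaning towards the robot. I'll take a closer look with the wrist camera from above.

```bash
python3 - <<'E'
from h import *
s=sense(); print(np.array(s["tcp_rot"]).round(3).tolist()); print(np.array(camera_params("wrist")["tool_from_camera"]).round(3).tolist())
R=np.array([[1,0,0],[0,-1,0],[0,0,-1.]]) if s["tcp_rot"][0][0]>0 else np.array([[-1,0,0],[0,1,0],[0,0,-1.]])
movep([0.56,0.10,0.42],R)
S=shot("wrist","w1.png"); im,d=S[0],S[1]; P=cloud(*S); np.save("w1P.npy",P)
print(sense()["time_s"],sense()["joint_pos"],S[5].round(3))
for c,(h0,h1) in dict(orange=(6,20),green=(35,85),blue=(95,125)).items():
    m=hsv(im,h0,h1); k,l,st,ce=cv2.connectedComponentsWithStats(m)
    for i in range(1,k):
        if st[i,4]>60:
            q=P[(l==i)&(d>0)]
            print(c,st[i],ce[i].round(),np.percentile(q,[3,50,97],axis=0).round(3).tolist() if len(q) else None)
E
```

```text
[[0.0, 1.0, -0.002], [1.0, -0.0, -0.0], [-0.0, -0.002, -1.0]]
[[0.0, -0.959, -0.284, 0.07], [1.0, -0.0, 0.001, 0.0], [-0.001, -0.284, 0.959, -0.118], [0.0, 0.0, 0.0, 1.0]]
1.65 [-0.41857527  0.19236908  0.20429851  1.55866495 -0.03919683  1.39551151
 -1.7818774 ] [0.632 0.098 0.538]
orange [288 137  15  56 445] [295. 168.] [[0.514, 0.013, 0.012], [0.542, 0.031, 0.094], [0.588, 0.042, 0.121]]
orange [  11  174   60   74 2106] [ 40. 203.] [[0.37, 0.502, 0.005], [0.464, 0.534, 0.009], [0.513, 0.583, 0.015]]
blue [   0    3  108   40 3315] [45. 25.] [[0.75, 0.351, 0.02], [0.751, 0.39, 0.101], [0.763, 0.493, 0.149]]
blue [324  22  23  27 198] [331.  39.] [[0.739, -0.043, 0.028], [0.747, -0.023, 0.045], [0.768, -0.016, 0.06]]
blue [167 103  16  54 528] [176. 129.] [[0.566, 0.221, 0.014], [0.608, 0.23, 0.066], [0.647, 0.251, 0.068]]
blue [ 267  112   52   48 1328] [291. 136.] [[0.562, -0.004, 0.02], [0.595, 0.037, 0.056], [0.628, 0.074, 0.068]]
blue [493 161  19  98 439] [501. 209.] [[0.375, -0.389, 0.07], [0.47, -0.342, 0.074], [0.546, -0.335, 0.077]]
```

View pics/w1.png

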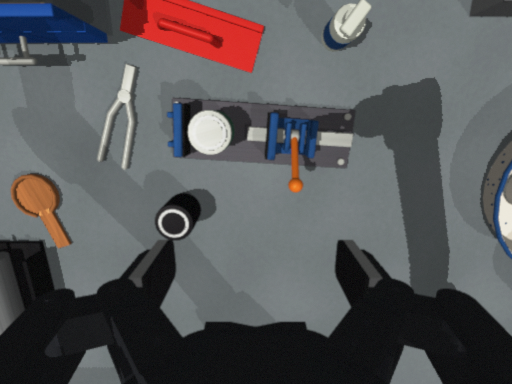

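The wrist view shows the clamp along the image rows at 172–354 × 97–168, with the tin lid at (210,132), the sliding jaw at (272,135) and the carriage back at about (312,140). The lever's ball is at (295,185), pointing towards the robot, and the black look-alike is at (177,220). Next I'll get the exact clamp frame, jaw, ball and tin.

```bash
python3 - <<'E'
from h import *
S=shot("wrist"); im,d,K,D,R,t=S; P=cloud(*S)
cal=(K,D,R,t)
# plate from dark mask
g=cv2.cvtColor(im,cv2.COLOR_RGB2GRAY); roi=np.zeros_like(g); roi[85:180,160:365]=1
print("grays plate/bench",g[150,230],g[75,300],g[150,380], im[150,230])
z=P[:,:,2]
m=((z>0.006)&(roi>0)&(d>0)).astype(np.uint8)
m=cv2.morphologyEx(m,cv2.MORPH_OPEN,np.ones((3,3)))
k,l,st,ce=cv2.connectedComponentsWithStats(m); i=1+np.argmax(st[1:,4]); print(st[i])
q=P[(l==i)&(abs(z-0.012)<0.006)][:,:2].astype(np.float32)
print("plate depth rect",cv2.minAreaRect(q))
for n,b in dict(fixed=(slice(90,170),slice(160,195)),slid=(slice(105,165),slice(262,325))).items():
    mm=np.zeros_like(g); mm[b]=hsv(im,95,125)[b]
    Q=P[(mm>0)&(z>0.058)&(z<0.075)]
    print(n,np.percentile(Q,[2,50,98],axis=0).round(4).tolist())
    h,e=np.histogram(Q[:,1],bins=np.arange(Q[:,1].min(),Q[:,1].max()+.004,.004)); print([(round(float(a),3),int(c)) for a,c in zip(e,h)])
# ball
o=hsv(im,6,20); o[:, :250]=0; o[:178]=0
(c,r)=cv2.minEnclosingCircle(cv2.findNonZero(o)); print("ball",c,r,onplane([c],0.105,*cal))
# tin lid
w=((z>0.078)&(z<0.105)).astype(np.uint8); w[:, :180]=0; w[:,240:]=0; w[:95]=0; w[170:]=0
c=cv2.fitEllipse(max(cv2.findContours(w,0,1)[0],key=len)); print("lid",c,onplane([c[0]],0.09,*cal), np.median(z[w>0]))
for n in [(172,97),(354,107),(349,168),(172,160)]: print(n,onplane([n],0.012,*cal).round(4))
big=cv2.resize(im[85:200,155:365],None,fx=3.8,fy=3.8,interpolation=cv2.INTER_CUBIC); cv2.imwrite("pics/w1z.png",big[:,:,::-1])
E
```

```text
grays plate/bench 92 127 121 [94 90 95]
[  167    98   188    82 10739]
plate depth rect ((0.5959732532501221, 0.08453913033008575), (0.3383529484272003, 0.11014930158853531), 86.28694152832031)
fixed [[0.5642, 0.2203, 0.0643], [0.6082, 0.2283, 0.0666], [0.6481, 0.2365, 0.0684]]
[(0.219, 63), (0.223, 123), (0.227, 125), (0.231, 103), (0.235, 26)]
slid [[0.5595, -0.0058, 0.062], [0.593, 0.0638, 0.0654], [0.6324, 0.0751, 0.0685]]
[(-0.008, 45), (-0.004, 87), (0.0, 73), (0.004, 46), (0.008, 0), (0.012, 0), (0.016, 0), (0.02, 0), (0.024, 0), (0.028, 0), (0.032, 0), (0.036, 0), (0.04, 0), (0.044, 0), (0.048, 0), (0.052, 0), (0.056, 4), (0.06, 70), (0.064, 108), (0.068, 120), (0.072, 59), (0.076, 10)]
ball (295.1388854980469, 184.69444274902344) 7.393896579742432 [[0.52097078 0.0315418  0.105     ]]
lid ((209.91622924804688, 132.2123260498047), (42.555397033691406, 44.09581756591797), 139.1144561767578) [[0.60424086 0.16991948 0.09      ]] 0.09263970885647144
(172, 97) [[0.6622 0.2486 0.012 ]]
(354, 107) [[ 0.6449 -0.0852  0.012 ]]
(349, 168) [[ 0.5308 -0.0871  0.012 ]]
(172, 160) [[0.5467 0.2585 0.012 ]]
```

View pics/w1z.png

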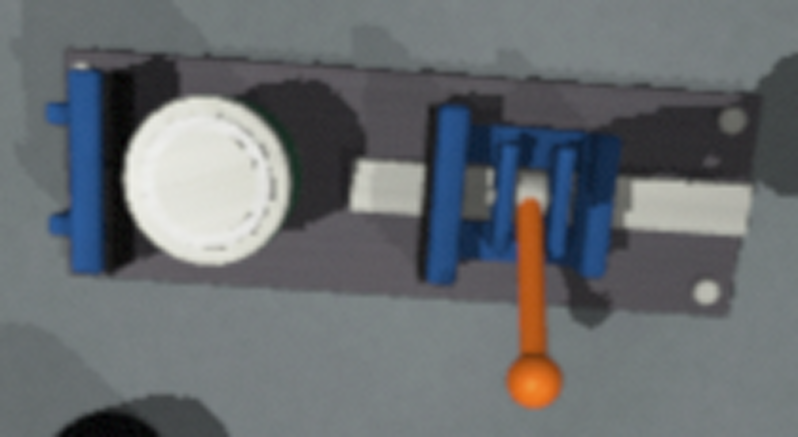

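The zoom shows the clamp yawed about −3.5°, the jaw's face and back plates at (450,195) and (600,205), and the ball at (535,380). The plate fit, the jaw faces and the ball agree to about 2 mm: pivot at y_c ≈ −0.072, jaw ≈ 0.018, tin about 14 mm short of the fixed jaw. I'll flip the lever by gripping the ball and following the arc.

```bash
cat >> h.py <<'E'
O=np.array([0.597,0.0995,0.]); yaw=0.06
C=np.array([[np.cos(yaw),np.sin(yaw),0],[-np.sin(yaw),np.cos(yaw),0],[0,0,1]])  # columns: clamp axes
W=lambda p: O+C@np.array(p,float)
L=lambda p: C.T@(np.array(p)-O)
Rx=np.c_[C[:,0],-C[:,1],[0,0,-1.]]           # tool x along clamp x, fingers close along y
Ry=np.c_[C[:,1],C[:,0],[0,0,-1.]]            # tool x along clamp y
A0=np.radians(42)
def ball(a,y): th=np.pi-A0-a; return np.array([.1*np.cos(th),y,.038+.1*np.sin(th)])
def tcp(p,up=0): return W(p)+[0,0,.006+up]   # TCP so that the grasp point is at clamp point p
def st(tag=""):
    s=sense(); print(tag,"t",round(s["time_s"],2),"L",L(s["position"]).round(4),"F",(C.T@np.array(s["wrist_force"])).round(1),"gap",round(s["finger_gap"],4),"gf",np.round(s["gripper_force"],1)); return s
E
python3 - <<'E'
from h import *
y=-0.072; b=ball(0,y)
command_gripper(0.05,25)
movep(tcp(b,.08),Rx); move_l(tcp(b)); st("down")
command_gripper(0.0,25); st("grip")
for a in np.linspace(0,1.70,9)[1:]:
    move_l(tcp(ball(a,y)),feed=.08); st(f"{a:.2f}")
command_gripper(0.05); st("open")
move_l(tcp(ball(1.68,y),.10)); 
movep(W([-0.04,-0.03,.42]),Rx)
S=shot("wrist","w2.png"); im=S[0]
o=hsv(im,6,20); o[:, :200]=0
k,l,s,c=cv2.connectedComponentsWithStats(o); print(s[1:],c[1:])
P=cloud(*S)
for i in range(1,k):
    if s[i,4]>60: q=P[(l==i)&(S[1]>0)]; print(np.array([L(v) for v in np.percentile(q,[3,50,97],axis=0)]).round(3))
E
```

```text
down t 3.78 L [-0.0732 -0.0717  0.1119] F [-0.2  0.4 -0.3] gap 0.0498 gf 0.0
grip t 4.14 L [-0.074  -0.0707  0.1118] F [-1.9  4.4  3. ] gap 0.0222 gf 24.4
0.21 t 4.56 L [-0.0577 -0.0713  0.1257] F [-0.6  4.9  1. ] gap 0.0223 gf 24.8
0.42 t 4.97 L [-0.0396 -0.0717  0.1357] F [ 1.3  6.2 -1.3] gap 0.0222 gf 24.8
0.64 t 5.39 L [-0.0198 -0.072   0.1417] F [ 1.8  5.3 -2.5] gap 0.022 gf 24.8
0.85 t 5.81 L [ 0.0012 -0.0722  0.1438] F [-0.5  3.6 -2.3] gap 0.0222 gf 24.9
1.06 t 6.22 L [ 0.0227 -0.0722  0.1416] F [1.  3.3 0. ] gap 0.0219 gf 25.2
1.27 t 6.64 L [ 0.0434 -0.0723  0.1347] F [1.  2.4 2. ] gap 0.0224 gf 25.7
1.49 t 7.06 L [ 0.0615 -0.0723  0.124 ] F [2.7 1.1 3.2] gap 0.0224 gf 26.2
1.70 t 7.47 L [ 0.0769 -0.0724  0.1095] F [4.3 1.8 3.6] gap 0.0222 gf 26.9
open t 7.86 L [ 0.0749 -0.0724  0.1085] F [-1.7  0.7 -0.9] gap 0.0501 gf 0.0
[[275  78  17  54 503]] [[281.64214712 101.31411531]]
[[ 0.007 -0.088  0.014]
 [ 0.053 -0.073  0.099]
 [ 0.078 -0.064  0.122]]
```

View pics/w2.png

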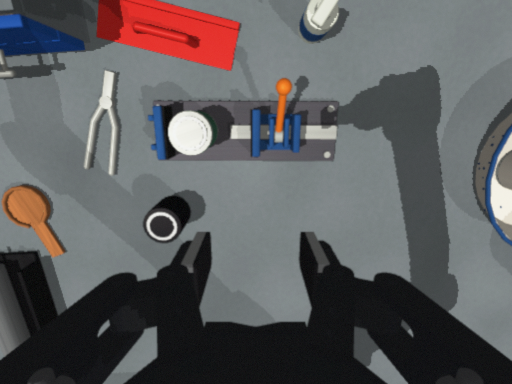

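The lever now leans away from the robot, with its ball at (284,86), and the tin and everything else are undisturbed. I'll check the ball's position against the end stop, then push the jaw from behind.

```bash
python3 - <<'E'
from h import *
S=shot("wrist"); im=S[0]
o=hsv(im,6,20); o[:, :200]=0; o[96:]=0
c,r=cv2.minEnclosingCircle(cv2.findNonZero(o)); b=L(onplane([c],.105,*S[2:])[0]); print("ball",c,r,b.round(4))
assert b[0]>0.068
command_gripper(0.0,40)
yb=-0.107-0.011
z=.066
movep(W([0,yb-.03,z+.10]),Ry); move_l(W([0,yb-.03,z])); st("behind")
h=move_l(W([0,yb+.062,z]),feed=.05,until_force=30); st(f"push1 {h}")
h=move_l(W([0,yb+.090,z]),feed=.015,until_force=14); s=st(f"push2 {h}")
sleep(.3); st("held")
move_l(W([0,L(s['position'])[1]-.03,z])); st("back")
move_l(W([0,L(s['position'])[1]-.03,.20]),feed=.3)
movep(W([-0.04,0.03,.42]),Rx)
S=shot("wrist","w3.png"); im=S[0]
o=hsv(im,6,20); o[:, :200]=0; k,l,q,_=cv2.connectedComponentsWithStats(o); print(q[1:])
i=1+np.argmax(q[1:,4]); m=(l==i).astype(np.uint8); m[q[i,1]+17:]=0
c,r=cv2.minEnclosingCircle(cv2.findNonZero(m)); print("ball",c,r,L(onplane([c],.105,*S[2:])[0]).round(4))
P=cloud(*S); z=P[:,:,2]
Q=(P-O)@C; w=((Q[:,:,2]>.085)&(Q[:,:,2]<.1)&(abs(Q[:,:,0])<.05)&(Q[:,:,1]>0)&(Q[:,:,1]<.13)).astype(np.uint8)
e=cv2.fitEllipse(max(cv2.findContours(w,0,1)[0],key=len)); print("lid",e,L(onplane([e[0]],.09,*S[2:])[0]).round(4))
st()
E
```

```text
ball (283.3016662597656, 86.888427734375) 9.181709289550781 [ 0.07   -0.0749  0.105 ]
behind t 12.67 L [ 0.0008 -0.1479  0.0668] F [ 0.6 -0.7  0.3] gap 0.0003 gf 0.0
push1 False t 14.66 L [ 0.0002 -0.0565  0.066 ] F [ 2.5 -4.3  0.1] gap 0.0 gf 2.4
push2 True t 15.88 L [-0.0001 -0.044   0.0657] F [ 0.2 -1.   0.4] gap -0.0004 gf 0.0
held t 16.18 L [-0.     -0.0455  0.0652] F [-0.2  0.1  0.3] gap 0.0002 gf 0.0
back t 16.52 L [ 0.     -0.0751  0.066 ] F [0.3 0.6 0.5] gap 0.0001 gf 0.0
[[266  78  16  54 494]]
ball (273.5, 86.1875) 8.560774803161621 [ 0.0715 -0.      0.105 ]
lid ((219.46510314941406, 132.59666442871094), (41.77587890625, 43.42254638671875), 169.28372192382812) [0.0032 0.0844 0.09  ]
 t 18.68 L [-0.0401  0.0298  0.4189] F [ 0.8 -0.3  0.4] gap 0.0004 gf 0.0
```

View pics/w3.png

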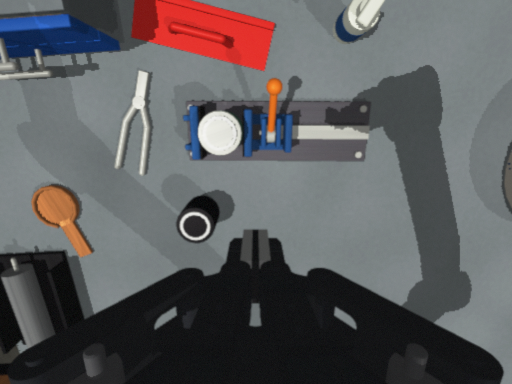

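The tin is on the seat (y_c 0.084 against 0.085), the jaw is against it, and the ball is at y_c 0.000, which is the snug position. I'll grip the ball, nudge the jaw home again with modest force, and lock while holding it there.

```bash
python3 - <<'E'
from h import *
y=0.0; b=ball(1.68,y)
command_gripper(0.05,25)
movep(tcp(b,.08),Rx); move_l(tcp(b)); st("down")
command_gripper(0.0,25); st("grip")
h=move_l(tcp(ball(1.68,.010)),feed=.012,until_force=12); s=st(f"snug {h}")
y=min(L(s["position"])[1],.005)+.002
for a in np.linspace(1.68,-0.03,10)[1:]:
    move_l(tcp(ball(a,y)),feed=.08); st(f"{a:.2f}")
command_gripper(0.05); s=st("open")
move_l(np.array(s["position"])+[0,0,.10])
movep(W([-0.04,0.03,.42]),Rx)
S=shot("wrist","w4.png"); im=S[0]
o=hsv(im,6,20); o[:, :200]=0; k,l,q,_=cv2.connectedComponentsWithStats(o)
i=1+np.argmax(q[1:,4]); print(q[i]); m=(l==i).astype(np.uint8); m[:q[i,1]+q[i,3]-15]=0
c,r=cv2.minEnclosingCircle(cv2.findNonZero(m)); print("ball",c,r,L(onplane([c],.105,*S[2:])[0]).round(4))
Q=(cloud(*S)-O)@C; w=((Q[:,:,2]>.085)&(Q[:,:,2]<.1)&(abs(Q[:,:,0])<.05)&(Q[:,:,1]>.03)&(Q[:,:,1]<.13)).astype(np.uint8)
e=cv2.fitEllipse(max(cv2.findContours(w,0,1)[0],key=len)); print("lid",e,L(onplane([e[0]],.09,*S[2:])[0]).round(4))
for n,p in dict(ball=Q[m>0]).items(): print(n,np.percentile(p,[5,50,95],axis=0).round(3).tolist())
E
```

```text
down t 20.91 L [0.0754 0.0003 0.1119] F [ 0.3 -0.3 -0.5] gap 0.0501 gf 0.0
grip t 21.27 L [0.0759 0.0005 0.112 ] F [2.3 1.5 2.9] gap 0.022 gf 24.4
snug True t 21.97 L [0.0766 0.0018 0.1114] F [ 0.6 -1.2  2. ] gap 0.0223 gf 24.5
1.49 t 22.38 L [0.0609 0.002  0.1238] F [ 3.  -4.8  3.8] gap 0.0221 gf 24.7
1.30 t 22.76 L [0.0438 0.0021 0.133 ] F [ 1.1 -4.9  1.1] gap 0.0221 gf 24.7
1.11 t 23.14 L [0.0255 0.0023 0.1395] F [ 0.4 -6.5  1.4] gap 0.0223 gf 24.7
0.92 t 23.52 L [0.0066 0.0023 0.1427] F [ 0.2 -4.9  2.1] gap 0.0221 gf 24.6
0.73 t 23.91 L [-0.0126  0.0024  0.1424] F [-0.6 -4.9  1. ] gap 0.022 gf 24.6
0.54 t 24.29 L [-0.0314  0.0025  0.1386] F [-1.6 -6.2  2.5] gap 0.0223 gf 24.9
0.35 t 24.68 L [-0.0491  0.0025  0.1311] F [-1.2 -5.3  0.5] gap 0.0219 gf 25.2
0.16 t 25.06 L [-0.0647  0.0026  0.1205] F [ 0.3 -5.3 -1.8] gap 0.0224 gf 25.5
-0.03 t 25.44 L [-0.0778  0.0026  0.1073] F [ 0.6 -5.7 -1.4] gap 0.022 gf 26.0
open t 25.82 L [-0.0765  0.0046  0.1086] F [-0.8  0.1  0.6] gap 0.05 gf 0.0
[265 132  14  56 449]
ball (271.5404052734375, 179.78282165527344) 7.65132999420166 [-0.072   0.0004  0.105 ]
lid ((219.2661895751953, 132.05743408203125), (42.13180160522461, 43.5812873840332), 169.0747528076172) [0.003  0.0845 0.09  ]
ball [[-0.08, -0.008, 0.105], [-0.069, 0.001, 0.116], [-0.061, 0.01, 0.12]]
```

View pics/w4.png

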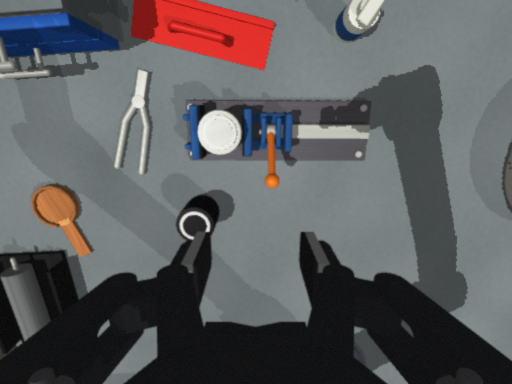

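The lever is back at −x with its ball at (272,181), the tin is seated, and nothing else has moved. I'll press the ball down gently to make sure the lever is on its stop, then hand in.

```bash
python3 - <<'E'
from h import *
command_gripper(0.0,25)
movep(W([-.074,.001,.20]),Rx); move_l(W([-.074,.001,.155]))
h=move_l(W([-.076,.001,.134]),feed=.02,until_force=12); s=st(f"press {h}")
move_l(np.array(s["position"])+[0,0,.12],feed=.25); st("clear")
S=shot("wrist"); 
print(finish_job())
E
```

```text
press True t 30.16 L [-0.0765  0.0011  0.1416] F [-2.1  0.2  6.5] gap -0.0001 gf 3.2
clear t 30.79 L [-0.0771  0.001   0.2609] F [-0.2  0.5  1. ] gap -0.0 gf 0.0
the job is handed in; nothing more can be done
None
```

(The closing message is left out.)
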